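# Empty the soap drop hopper and latch its gate

## Robot

A 6-joint arm with a two-finger parallel gripper is mounted at the origin on the work surface. World frame = base frame: x ahead of the robot, y to its left, z up, the work surface at z = 0. Lengths are in mm, angles in rad, forces in N, time in s.
With the tool pointing down it reaches from about 400 to 925 mm from the base axis. Payload 12.5 kg.
Tool frame: the origin (TCP) lies at the centre of the arm's flange, where the gripper is bolted on; the fingertips stand 190 mm ahead of it and the grasp point (between the pads) lies 171 mm ahead of it; z points along the fingers, y is the line along which they close (so a half turn about z gives the same grasp; the last joint's range is limited). The gripper opens to 95 mm and grips with 3 to 60 N. Pads are 20 mm wide; open, the fingers measure 119 mm over their backs; the gripper's body (75 mm by 180 mm) begins 59 mm behind the grasp point.
Start: joints at [-0.106, 0.491, 1.559, -0, 1.092, -0.106], TCP at [625, 0.023, 404.761] pointing down, gripper open.
Joint ranges: [-3.1, 3.1], [-0.84, 2.19], [0.05, 2.79], [-1.13, 4.28], [0.06, 2.93], [-2.69, 2.69]. Speed limits (rad/s): [2.22, 2.22, 2.79, 3.14, 3.14, 3.14].

## Interface

Orientations are given as [roll, pitch, yaw] about the fixed x, y, z axes, in that order (R = Rz(yaw) Ry(pitch) Rx(roll)).
In Python, from cell import env, read_camera, search_frame, cut_out gives the robot as it stands. The module is installed in compiled form; this text tells all that it offers.
- The arm moves only by the tool move_arm, never from a script. Its argument "commands" is a list of rows, each a list of 3 entries, a list of its own where there are three numbers: the shift along the world's x, y, z normalised to -1 to 1, where 1 is 0.03 m, then the turn about the world's z normalised to -1 to 1, where 1 is 0.08 rad, then the opening, from -1 (shut) to 1 (fully open), so that 0 is half open. A call has 1 to 20 rows; each row shifts and turns the commanded pose from where the row before left it; what a row does not reach is not made up. A row lasts 1/12 s, in which the tool goes at most 41.7 mm and 7.16 degrees, less where a joint would pass 70% of its speed; a pose out of reach is approached as far as the arm can. A call with a number of a shift or a turn outside -1 to 1 is refused whole. A call with a gripper value outside its range is refused whole. The fingers move at their own pace and stop on an object; the grip force is fixed at half the most. Time passes only in rows, so rows that do not move let the fingers close. It gives the time, the measured TCP pose, the force, the opening and the grip force at its end, in the units of the state.
- env.state(): the state, without advancing time (a new reading comes with each control period).
- read_camera(name): name is "scene" or "side" or "wrist"; returns a dict with "image" (400x640x3 uint8, red, green, blue), "fx", "fy", "cx", "cy" (pixels), "rvec" (rotation vector, rad) and "tvec" (3), from world to camera coordinates, as OpenCV has them. Camera axes: x right, y down, z forward; pixel columns grow to the right and rows downward; lengths in mm; the calibration is good to about 2 mm. A picture is of the moment at which its call begins. There is no depth.
- env.job_done(): hands the job in; it is judged then, once.
Trained networks look in a picture, given as the dict that the camera call returned (one of the last four; its "shot" number tells which), for a name from the list of things; names that differ only in an ending like _2 or _b are one class to them, and where a whole thing is asked for, a point or a joint stands for the part that bears it (a point fixed in the world has none). Each returns a list of dicts, best first, with "confidence" (0 to 1); they miss things now and then, are a little off and sometimes report something else, mostly with a low value. They report only what shows in the picture. A call takes as long as a camera call.
- search_frame(thing, picture): "at" ([column, row] in pixels, amid what is visible of it).
- cut_out(thing, picture): "region" (400x640 bool, what is visible of it) and "at" ([column, row] in pixels, amid what is visible of it).
The state is a dict: "t": time; "joints": joint angles; "qvel": joint speeds; "tau": joint torques, N m; "eef_pos": TCP position; "tcp_rot": TCP orientation; "ft_force": force on the tool from outside, world axes, zero at the start; "moment": the same for the moment, N m; "opening": opening from 0.0 (shut) to 1.0 (fully open); "grip_force": force on a finger pad.
Only numpy, scipy, OpenCV 4.12 (cv2) and the standard library are available. Lean on these libraries where they do the work, as an engineer would, in place of code of your own. Each camera call takes 0.05 s, during which the arm holds its last target. There are 200 camera calls.

## Task

Draw the hopper's gate out by its orange handle all the way to its end stop, so that both soap bars drop into the black tray below. Then push the gate fully home again until the spring catch clicks down behind it, and let go. Leave the oil bottle, the brush and the wooden stamp where they are.

Things in the scene. Friction and masses are not known exactly. Their poses are not given: they have to be found in the camera images.
- stand: The fixed drop hopper on a light wooden base 160 x 250 x 12 mm. Origin: on the table surface straight under the middle of magazine and tray. z up; the gate is drawn out along +y of this frame and pushed shut along -y. Aluminium rails carry the gate at each side (to x = +-66 mm, y = -66 to +125 mm, tops 103 mm above the table). It starts turned up to 0.4 rad either way.
- magazine_top (a point): Centre of the open top of the clear acrylic magazine: inside 75 x 62 mm (stand's x by y), outside 83 x 73 mm, from 103 to 165 mm above the table, open below onto the gate. This point is 165 mm above the table.
- tray_floor (a point): Centre of the floor of the black tray under the magazine, 17 mm above the table, lined with white paper; tray 110 x 120 mm outside (stand's x by y), rim 57 mm above the table.
- gate (a joint): Steel slide gate under the magazine, top 100 mm above the table. In m: 0 fully home, 0.095 at the end stop, growing along the stand's +y. Starts 26 to 34 mm out, carrying the bars. Friction about 6 N; stays where left. Going shut, from 22 mm on its lug lifts the catch (up to 9 N more); under 3 mm the catch drops behind the lug and locks it. Hard stops at both ends.
- gate_handle (a point): Grip point of the gate's orange handle, an upright block 16 mm along the slide direction (stand's y), 36 mm across it (stand's x), from 100 to 150 mm above the table; this point is 128 mm above the table, in the block's axis. It moves with the gate and lies at x = 0, y = 115 mm + gate value in the stand's frame. With the gate shut there are 72 mm free between handle and magazine.
- catch (a joint): Lift of the spring catch, in m: 0 is down (at rest), it rises up to about 0.007 while the gate's lug passes under it and snaps back to 0 when the lug is through. It needs no handling.
- catch_cap (a point): Top of the red cap (14 mm wide) of the brass catch pin, 155 mm above the table when down, in a dark bracket at x = 50, y = 55 mm of the stand's frame.
- bar_low_center (a point): Centre of the lower olive-brown soap bar, 70 x 50 x 25 mm, about 0.1 kg, lying on the gate in the magazine (its 50 mm along the slide).
- bar_high_center (a point): Centre of the upper soap bar, same size, lying on the lower one.
- oil_center (a point): Middle (60 mm up) of the amber oil bottle, 48 mm across, 120 mm tall, standing loose beside the stand. To be left alone.
- brush_grip (a point): Grip of the loose flat brush (200 mm long, 42 mm wide, 20 mm thick, wooden handle) that lies flat on the table beside the stand. To be left alone.
- stamp_center (a point): Middle (33 mm up) of the turned wooden soap stamp, 44 mm across, 66 mm tall, standing loose beside the stand. To be left alone.

How it is judged:
By the outcome, as a careful person would: the job done as asked, in the order asked, and still so for the second after the job is handed in, with the robot touching nothing.
It also fails if it takes over 38 s, if anything falls off the work surface, if the arm or the gripper's body presses on something with over 40 N, if the wrist force passes 120 N, or if a joint passes its speed limit or range.

## Working session

There is one attempt and no reset: what is moved stays moved. The work goes in short steps, Python scripts to look and compute and a tool call to move; the robot and the scene stay as the last step left them, time stands still between calls to the robot, and variables do not carry over. Pictures are saved under pics/ and viewed, at most 10 in all, crops included, and the job is handed in when it is done.

Besides the shell and the picture viewer there is one more tool, called after "Request:" by a JSON object that holds its "fn" and its "kwargs", one argument or row to a line. move_arm: Moves the arm, as the interface text tells. Its arguments: {"type":"object","properties":{"commands":{"type":"array","items":{"type":"array"}}},"required":["commands"]}

```bash
mkdir -p pics; cat > h.py <<'E'
import numpy as np, cv2
from cell import env, read_camera, search_frame, cut_out
def ray(p,uv):
    R,_=cv2.Rodrigues(np.array(p["rvec"],float)); t=np.array(p["tvec"],float).ravel()
    d=R.T@np.array([(uv[0]-p["cx"])/p["fx"],(uv[1]-p["cy"])/p["fy"],1.]); return -R.T@t,d
def at_z(p,uv,z):
    c,d=ray(p,uv); return c+d*(z-c[2])/d[2]
def tri(ps):
    A=np.zeros((3,3));b=np.zeros(3)
    for p,uv in ps:
        c,d=ray(p,uv); d=d/np.linalg.norm(d); M=np.eye(3)-np.outer(d,d); A+=M;b+=M@c
    return np.linalg.solve(A,b)
def proj(p,X):
    return cv2.projectPoints(np.array(X,float).reshape(-1,3),np.array(p["rvec"],float),np.array(p["tvec"],float),np.array([[p["fx"],0,p["cx"]],[0,p["fy"],p["cy"]],[0,0,1.]]),None)[0].reshape(-1,2)
E
cat > m.py <<'E'
from h import *
P={n:read_camera(n) for n in("scene","side")}
for n,p in P.items(): cv2.imwrite(f"pics/{n}0.png",p["image"][:,:,::-1])
for th in("gate_handle","magazine_top","catch_cap","tray_floor","bar_high_center","oil_center","stamp_center","brush_grip"):
    r={n:search_frame(th,p)[:1] for n,p in P.items()}
    print(th,{n:(np.round(x[0]["at"]),round(x[0]["confidence"],2)) if x else None for n,x in r.items()},
      np.round(tri([(P[n],x[0]["at"]) for n,x in r.items()])) if all(r.values()) else '')
s=env.state();print(s["t"],s["eef_pos"],s["tcp_rot"],s["opening"])
E
python3 m.py
```

```text
gate_handle {'scene': (array([301., 196.]), 0.69), 'side': (array([316., 205.]), 0.8)} [566.  13. 107.]
magazine_top {'scene': (array([264., 236.]), 0.81), 'side': (array([327., 272.]), 0.57)} [560. -77.  26.]
catch_cap {'scene': (array([286., 202.]), 0.4), 'side': (array([353., 204.]), 0.45)} [619. -46. 152.]
tray_floor {'scene': (array([265., 236.]), 0.79), 'side': (array([330., 273.]), 0.88)} [566. -80.  29.]
bar_high_center {'scene': (array([242., 196.]), 0.93), 'side': (array([333., 231.]), 0.91)} [ 565. -106.  157.]
oil_center {'scene': (array([350., 250.]), 0.71), 'side': (array([375., 203.]), 0.56)} [701.  37.  60.]
stamp_center {'scene': (array([252., 307.]), 0.91), 'side': (array([414., 290.]), 0.59)} [ 705. -166.   30.]
brush_grip {'scene': (array([198., 212.]), 0.52), 'side': (array([247., 287.]), 0.91)} [ 420. -142.   57.]
0.9 [6.25002315e+02 2.97891379e-02 4.04781202e+02] [3.14146909e+00 6.18964355e-05 1.57084151e+00] 0.9976096043529213
```

View pics/scene0.png

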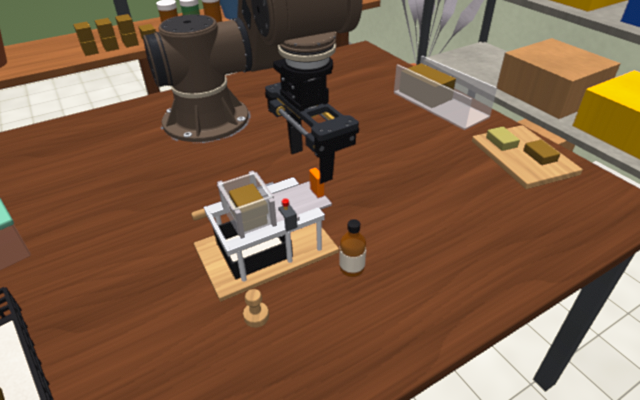

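View pics/side0.png

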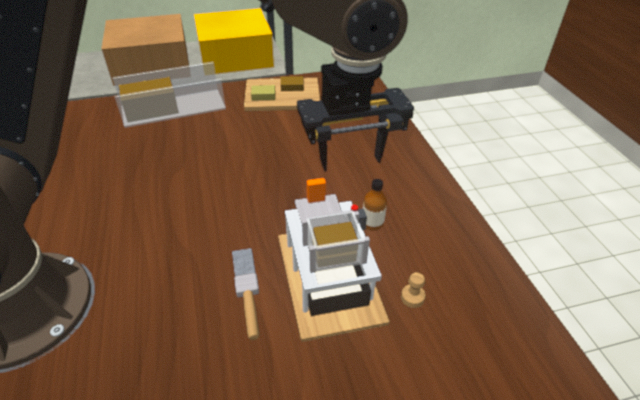

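The handle is at scene (317,182) and side (316,189); the network's scene reading (301,196) lies on the gate plate instead. The red cap is at scene (285,202) and side (354,208). The base corners also show in both pictures, so I'll fit the stand's pose from these.

```bash
cat > fit.py <<'E'
from h import *
from scipy.optimize import least_squares
def blob(im,lo,hi,box):
    hsv=cv2.cvtColor(im,cv2.COLOR_RGB2HSV); m=cv2.inRange(hsv,lo,hi); k=np.zeros_like(m); x0,x1,y0,y1=box; k[y0:y1,x0:x1]=1; m=m*k
    ys,xs=np.nonzero(m); return np.array([xs.mean(),ys.mean()]),(xs.min(),xs.max(),ys.min(),ys.max()),len(xs)
P={n:read_camera(n) for n in("scene","side")}
O=((5,200,150),(14,255,255)); Rd=((0,200,120),(3,255,255))
o1=blob(P["scene"]["image"],*O,(300,335,160,205)); o2=blob(P["side"]["image"],*O,(300,335,170,210))
r1=blob(P["scene"]["image"],*Rd,(275,295,192,212)); r2=blob(P["side"]["image"],*Rd,(343,365,198,216))
print(o1,o2,r1,r2)
h=tri([(P["scene"],o1[0]),(P["side"],o2[0])]); c=tri([(P["scene"],r1[0]),(P["side"],r2[0])]); print("handle",h,"cap",c)
obs=[("scene",(80,-125,12),(220,293)),("scene",(80,125,12),(340,247)),("scene",(-80,-125,12),(195,246)),
("side",(80,-125,12),(385,321)),("side",(-80,-125,12),(302,332)),("side",(-80,125,12),(278,234)),
("scene",(50,55,152),r1[0]),("side",(50,55,152),r2[0]),("scene","g",o1[0]),("side","g",o2[0])]
def res(q):
    x,y,a,g=q; R=np.array([[np.cos(a),-np.sin(a)],[np.sin(a),np.cos(a)]]); out=[]
    for n,X,uv in obs:
        X=np.array((0,115+g,128) if isinstance(X,str) else X,float)
        W=np.r_[R@X[:2]+[x,y],X[2]]; out+=list(proj(P[n],W)[0]-uv)
    return np.array(out)
s=least_squares(res,[565,-100,-.1,30],loss="soft_l1"); x,y,a,g=s.x
print(s.x, np.round(res(s.x).reshape(-1,2),1)); print("grip",x-np.sin(a)*(115+g),y+np.cos(a)*(115+g))
E
python3 fit.py
```

```text
(array([316.65384615, 181.07692308]), (np.int64(309), np.int64(321), np.int64(167), np.int64(196)), 78) (array([312.74380165, 187.29752066]), (np.int64(306), np.int64(325), np.int64(178), np.int64(200)), 121) (array([284.92, 201.88]), (np.int64(283), np.int64(287), np.int64(199), np.int64(205)), 25) (array([354.54166667, 207.125     ]), (np.int64(352), np.int64(357), np.int64(205), np.int64(209)), 24)
handle [567.35854849  45.92711836 127.04517306] cap [619.27853967 -50.28601063 152.14690367]
[ 5.67200907e+02 -7.64781488e+01 -3.86838721e-02  5.93708263e+00] [[-0.4  4.3]
 [-0.5  0.8]
 [-1.2 -4.3]
 [ 4.2 -0.6]
 [-1.3  5.6]
 [-0.3 -0.2]
 [13.5 -5.3]
 [-4.4 -9.4]
 [ 1.   0. ]
 [ 2.9  0.9]]
grip 571.8780550843774 44.36845743430099
```

```bash
cat >> fit.py <<'E'
for n,X,uv in obs[:6]: print(n,X,at_z(P[n],uv,12).round())
v=[]
for n in P:
    x0,y0=(170,140) if n=="scene" else (230,150)
    v.append(cv2.resize(P[n]["image"][y0:y0+200,x0:x0+200],(400,400),interpolation=cv2.INTER_CUBIC))
cv2.imwrite("pics/c1.png",np.hstack(v)[:,:,::-1])
E
python3 fit.py|tail -6
```

```text
scene (80, -125, 12) [ 634. -200.   12.]
scene (80, 125, 12) [651.  47.  12.]
scene (-80, -125, 12) [ 495. -200.   12.]
side (80, -125, 12) [ 635. -204.   12.]
side (-80, -125, 12) [ 487. -188.   12.]
side (-80, 125, 12) [493.  51.  12.]
```

View pics/c1.png

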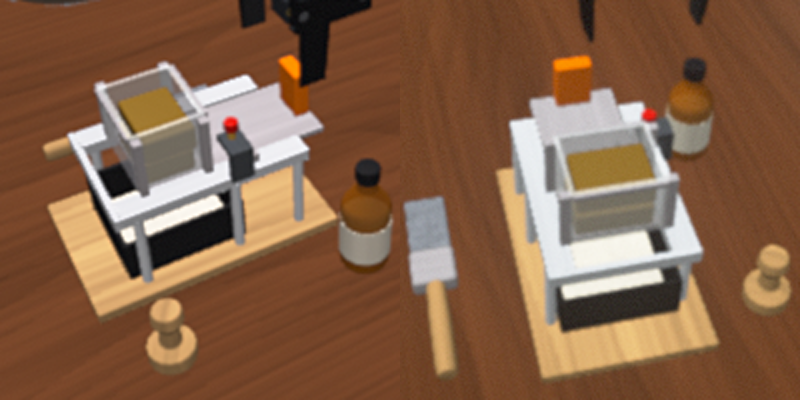

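The crops show the base corners, rail corners, handle and cap clearly. The base looks offset along y from the stand origin, so I'll refit with a free offset and add the rail corners.

```bash
cat > fit2.py <<'E'
exec(open("fit.py").read().split("obs=")[0])
B=lambda x,y:("b",x,y)
obs=[("scene",B(80,-125),(221,298)),("scene",B(80,125),(339,248.5)),("scene",B(-80,-125),(195,244)),
("side",B(80,-125),(388,322.5)),("side",B(-80,-125),(302.5,338.5)),("side",B(-80,125),(278.5,235)),
("scene",(66,-66,101),(229,249)),("scene",(66,125,101),(324,215)),("side",(-66,-66,101),(305.5,285)),("side",(66,-66,101),(380,274)),("side",(-66,125,102),(285.5,211)),
("scene",(50,55,152),r1[0]),("side",(50,55,152),r2[0]),("scene",("g",),(317,182)),("side",("g",),(316,190.5))]
def res(q):
    x,y,a,g,o=q; R=np.array([[np.cos(a),-np.sin(a)],[np.sin(a),np.cos(a)]]); out=[]
    for n,X,uv in obs:
        X=(0,115+g,127) if X[0]=="g" else (X[1],X[2]+o,12) if X[0]=="b" else X
        W=np.r_[R@np.array(X[:2],float)+[x,y],X[2]]; out+=list(proj(P[n],W)[0]-uv)
    return np.array(out)
s=least_squares(res,[565,-100,0,30,25],loss="soft_l1"); x,y,a,g,o=s.x
print(s.x.round(3), np.round(res(s.x).reshape(-1,2),1)); print("grip",x-np.sin(a)*(115+g),y+np.cos(a)*(115+g))
E
python3 fit2.py
```

```text
(array([316.66233766, 181.33766234]), (np.int64(309), np.int64(322), np.int64(168), np.int64(196)), 77) (array([312.54782609, 187.33043478]), (np.int64(306), np.int64(325), np.int64(178), np.int64(200)), 115) (array([284.96153846, 201.96153846]), (np.int64(283), np.int64(287), np.int64(199), np.int64(205)), 26) (array([354.43478261, 207.17391304]), (np.int64(352), np.int64(357), np.int64(205), np.int64(209)), 23)
handle [567.14488602  46.2025886  126.44630572] cap [619.16452197 -50.13828475 151.86040879]
[ 5.67403e+02 -1.01359e+02 -3.50000e-02  2.78960e+01  2.35030e+01] [[-1.7  0.2]
 [ 0.2 -0.3]
 [-1.8 -1.5]
 [ 2.2 -1.8]
 [-0.7 -0.2]
 [-0.4 -0.7]
 [-0.5  2.7]
 [ 1.2 -0.2]
 [-0.4  3.9]
 [ 1.4  1.1]
 [-0.5 -1. ]
 [ 1.2 -0.7]
 [-0.1 -0.5]
 [-0.5  0.1]
 [ 0.3 -1. ]]
grip 572.4163098803662 41.44864845387397
```

The refit is consistent: residuals are about 2 px, yaw is -0.035, and the gate is about 28 mm out. The handle is at (572, 41, 128). I'll grip across its 36 mm.

Request:
{"fn": "move_arm", "kwargs": {
  "commands": [
    [[-0.6, 0.46, 0], -0.44, 1],
    [[-0.6, 0.46, 0], 0, 1],
    [[-0.56, 0.46, 0], 0, 1],
    [[0, 0, -0.7], 0, 1],
    [[0, 0, -0.7], 0, 1],
    [[0, 0, -0.7], 0, 1],
    [[0, 0, -0.7], 0, 1],
    [[0, 0, -0.7], 0, 1],
    [[0, 0, 0], 0, 1],
    [[0, 0, 0], 0, 1]
  ]
}}

```text
t: 2.03
eef_pos: [572.3, 41.4, 299.5]
tcp_rot: [-3.14, -0.0, 1.536]
ft_force: [0.3, -0.2, 0.5]
opening: 0.995
grip_force: 0.0
```

```bash
python3 - <<'E'
from h import *
v=[]
for n in("wrist","side"):
    p=read_camera(n); im=p["image"]; v.append(im[::2,::2] if n=="wrist" else im[120:320,200:520])
    print(n,[(x["at"],x["confidence"]) for x in search_frame("gate_handle",p)[:1]], proj(p,[572.4,41.4,128]))
cv2.imwrite("pics/c2.png",np.hstack(v)[:,:,::-1])
E
```

```text
wrist [([319.2, 257.9], 0.64)] [[319.53349964 258.06572581]]
side [([315.9, 202.5], 0.65)] [[316.30046906 189.0922508 ]]
```

View pics/c2.png

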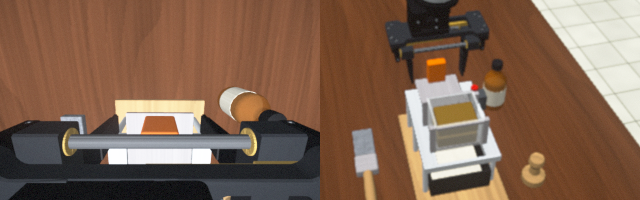

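The wrist view shows the orange handle centred between the fingers at about (319,258), which matches the prediction. Closing now.

Request:
{"fn": "move_arm", "kwargs": {
  "commands": [
    [[0, 0, 0], 0, -1],
    [[0, 0, 0], 0, -1],
    [[0, 0, 0], 0, -1],
    [[0, 0, 0], 0, -1],
    [[0, 0, 0], 0, -1],
    [[0, 0, 0], 0, -1],
    [[0, 0, 0], 0, -1],
    [[0, 0, 0], 0, -1],
    [[0, 0, 0], 0, -1],
    [[0, 0, 0], 0, -1]
  ]
}}

```text
t: 3.07
eef_pos: [572.2, 41.4, 299.7]
tcp_rot: [3.141, -0.0, 1.535]
ft_force: [0.0, -0.8, -0.5]
opening: 0.375
grip_force: 30.0
```

Gripped: opening 0.375 is about 36 mm. The end stop should be about 67 mm further along (0.035, 1), so I'll pull 60 mm first.

Request:
{"fn": "move_arm", "kwargs": {
  "commands": [
    [[0.014, 0.4, 0], 0, -1],
    [[0.014, 0.4, 0], 0, -1],
    [[0.014, 0.4, 0], 0, -1],
    [[0.014, 0.4, 0], 0, -1],
    [[0.014, 0.4, 0], 0, -1],
    [[0, 0, 0], 0, -1],
    [[0, 0, 0], 0, -1]
  ]
}}

```text
t: 3.65
eef_pos: [574.5, 102.1, 299.8]
tcp_rot: [3.141, -0.001, 1.536]
ft_force: [2.3, 5.7, -1.3]
opening: 0.373
grip_force: 30.0
```

Request:
{"fn": "move_arm", "kwargs": {
  "commands": [
    [[0.003, 0.1, 0], 0, -1],
    [[0.003, 0.1, 0], 0, -1],
    [[0.003, 0.1, 0], 0, -1],
    [[0, 0, 0], 0, -1]
  ]
}}

```text
t: 3.98
eef_pos: [574.8, 108.6, 299.7]
tcp_rot: [3.141, 0.003, 1.536]
ft_force: [2.0, -16.9, -1.9]
opening: 0.379
grip_force: 30.0
```

Request:
{"fn": "move_arm", "kwargs": {
  "commands": [
    [[0, 0.05, 0], 0, -1],
    [[0, 0, 0], 0, -1],
    [[0, 0, 0], 0, -1]
  ]
}}

```text
t: 4.23
eef_pos: [574.9, 109.3, 299.6]
tcp_rot: [-3.142, 0.004, 1.535]
ft_force: [1.2, -23.1, -2.0]
opening: 0.382
grip_force: 30.0
```

```bash
python3 - <<'E'
from h import *
v=[]
for n in("scene","side"):
    p=read_camera(n)
    x0,y0=(170,140) if n=="scene" else (230,150)
    v.append(cv2.resize(p["image"][y0:y0+200,x0:x0+200],(400,400),interpolation=cv2.INTER_CUBIC))
    for th in("bar_low_center","bar_high_center"):
        for x in search_frame(th,p)[:2]: print(n,th,np.round(x["at"]),round(x["confidence"],2),at_z(p,x["at"],40).round())
cv2.imwrite("pics/c3.png",np.hstack(v)[:,:,::-1])
E
```

```text
scene bar_high_center [230. 236.] 0.68 [ 534. -137.   40.]
side bar_low_center [332. 274.] 0.55 [ 566. -101.   40.]
side bar_high_center [336. 290.] 0.55 [ 563. -136.   40.]
```

View pics/c3.png

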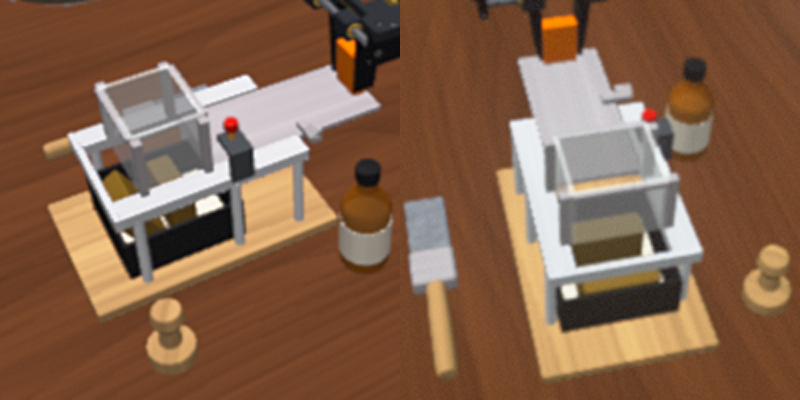

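Both bars have dropped into the tray, seen in the side view at crop (605,240) and (620,280), and the magazine is empty. 23 N against about 6 N of friction, at about 68 mm of travel, means the end stop is reached. Pushing home now.

Request:
{"fn": "move_arm", "kwargs": {
  "commands": [
    [[-0.014, -0.4, 0], 0, -1],
    [[-0.014, -0.4, 0], 0, -1],
    [[-0.014, -0.4, 0], 0, -1],
    [[-0.014, -0.4, 0], 0, -1],
    [[-0.014, -0.4, 0], 0, -1],
    [[-0.014, -0.4, 0], 0, -1],
    [[0, 0, 0], 0, -1]
  ]
}}

```text
t: 5.12
eef_pos: [572.0, 38.2, 299.7]
tcp_rot: [3.141, 0.0, 1.535]
ft_force: [2.1, -6.1, -2.5]
opening: 0.38
grip_force: 30.0
```

Request:
{"fn": "move_arm", "kwargs": {
  "commands": [
    [[-0.007, -0.2, 0], 0, -1],
    [[-0.007, -0.2, 0], 0, -1],
    [[-0.007, -0.2, 0], 0, -1],
    [[-0.003, -0.1, 0], 0, -1],
    [[-0.003, -0.1, 0], 0, -1],
    [[0, 0, 0], 0, -1],
    [[0, 0, 0], 0, -1]
  ]
}}

```text
t: 5.7
eef_pos: [571.2, 15.8, 299.8]
tcp_rot: [3.141, 0.0, 1.535]
ft_force: [0.8, -1.3, -0.8]
opening: 0.376
grip_force: 30.0
```

Request:
{"fn": "move_arm", "kwargs": {
  "commands": [
    [[0, -0.08, 0], 0, -1],
    [[0, -0.08, 0], 0, -1],
    [[0, 0, 0], 0, -1],
    [[0, 0, 0], 0, -1]
  ]
}}

```text
t: 6.03
eef_pos: [571.1, 11.8, 299.8]
tcp_rot: [-3.141, -0.001, 1.535]
ft_force: [0.6, 8.9, -1.1]
opening: 0.381
grip_force: 30.0
```

Request:
{"fn": "move_arm", "kwargs": {
  "commands": [
    [[0, -0.07, 0], 0, -1],
    [[0, -0.07, 0], 0, -1],
    [[0, 0, 0], 0, -1],
    [[0, 0, 0], 0, -1]
  ]
}}

```text
t: 6.37
eef_pos: [571.0, 9.2, 299.9]
tcp_rot: [-3.141, -0.004, 1.535]
ft_force: [1.3, 25.6, 1.5]
opening: 0.377
grip_force: 30.0
```

25 N with the travel used up means the gate is at the home stop. I'll try a light tug to test the lock.

Request:
{"fn": "move_arm", "kwargs": {
  "commands": [
    [[0, 0.1, 0], 0, -1],
    [[0, 0.1, 0], 0, -1],
    [[0, 0.1, 0], 0, -1],
    [[0, 0, 0], 0, -1]
  ]
}}

```text
t: 6.7
eef_pos: [571.2, 14.9, 299.8]
tcp_rot: [-3.141, 0.002, 1.536]
ft_force: [0.6, -10.1, 0.0]
opening: 0.379
grip_force: 30.0
```

Request:
{"fn": "move_arm", "kwargs": {
  "commands": [
    [[0, 0.07, 0], 0, -1],
    [[0, 0, 0], 0, -1],
    [[0, 0, 0], 0, -1]
  ]
}}

```text
t: 6.95
eef_pos: [571.3, 16.0, 299.8]
tcp_rot: [-3.141, 0.003, 1.536]
ft_force: [-0.1, -19.0, -0.6]
opening: 0.377
grip_force: 30.0
```

It holds against 19 N, well above friction, so it's locked. I'll press it home again, relax, release and rise.

Request:
{"fn": "move_arm", "kwargs": {
  "commands": [
    [[0, -0.1, 0], 0, -1],
    [[0, -0.1, 0], 0, -1],
    [[0, -0.07, 0], 0, -1],
    [[0, -0.05, 0], 0, -1],
    [[0, 0, 0], 0, -1],
    [[0, 0, 0], 0, -1]
  ]
}}

```text
t: 7.45
eef_pos: [571.1, 10.0, 299.8]
tcp_rot: [-3.141, -0.003, 1.535]
ft_force: [1.0, 17.3, 1.0]
opening: 0.374
grip_force: 30.0
```

Request:
{"fn": "move_arm", "kwargs": {
  "commands": [
    [[0, 0.03, 0], 0, 1],
    [[0, 0, 0], 0, 1],
    [[0, 0, 0], 0, 1],
    [[0, 0, 0], 0, 1],
    [[0, 0, 0], 0, 1],
    [[0, 0, 0], 0, 1],
    [[0, 0, 0], 0, 1],
    [[0, 0, 0], 0, 1],
    [[0, 0, 0.5], 0, 1],
    [[0, 0, 0.9], 0, 1],
    [[0, 0, 0.9], 0, 1],
    [[0, 0, 0.9], 0, 1],
    [[0, 0, 0.9], 0, 1],
    [[0, 0, 0], 0, 1],
    [[0, 0, 0], 0, 1]
  ]
}}

```text
t: 8.7
eef_pos: [571.1, 9.3, 423.9]
tcp_rot: [3.139, 0.0, 1.536]
ft_force: [0.6, -0.8, -0.1]
opening: 0.997
grip_force: 0.0
```

```bash
python3 - <<'E'
from h import *
v=[]
for n in("scene","side"):
    p=read_camera(n)
    x0,y0=(170,140) if n=="scene" else (230,150)
    v.append(cv2.resize(p["image"][y0:y0+200,x0:x0+200],(400,400),interpolation=cv2.INTER_CUBIC))
    print(n,proj(p,[567.4+.035*115,13.6,128]).round(1))
cv2.imwrite("pics/c4.png",np.hstack(v)[:,:,::-1])
E
```

```text
scene [[303.8 186.1]]
side [[319.5 198.5]]
```

View pics/c4.png

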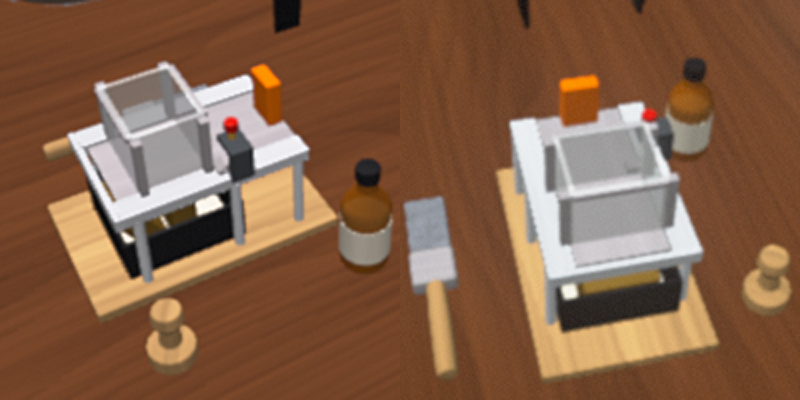

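The handle is at scene (303,187) and side (319,200), which matches the shut position. The cap is down, the bars are in the tray, and the other things look unmoved.

```bash
python3 -c "from cell import env; print(env.job_done())"
```

```text
the job is handed in; nothing more can be done
None
```

I drew the gate out to its end stop and both soap bars dropped into the tray; I then pushed it home, where it held against a 19 N tug, let go and handed the job in, with the bottle, brush and stamp left where they were.

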